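# Turn the feet-up cutting board over against the topping rail's kerb

### The job

The small white cutting board lies on the counter with its rubber feet up. Without picking it up, push it against the coved kerb of the topping rail until it tips up and leans there, then tip it back over with your fingertips so that it lies flat on the counter on its feet. Never lift it clear of the counter, and leave the other things where they stand.

Things in the scene. Friction and masses are not known exactly. Their poses are not given: they have to be found in the camera images.
- rail: Topping rail: fixed stainless unit on the counter, 500 mm long (its y), 174 mm deep (its x). Origin: below the front top edge of its kerb, mid-length, at counter level; x points level over the deck, away from the robot (turned up to 20 degrees), z up. Kerb: steel edge along y at rail x = 0 to 4 mm, its top 50 mm above the counter, with a sloped cove before it and a lower deck behind.
- kerb_top (a point): Mid-length point of the front upper edge of the kerb, 50 mm above the counter; axes as the rail's.
- cove_foot (a point): Mid-length point where the cove starts, rail x = -34 mm, counter level. The cove is a smooth, slippery concave front of two flats along the whole kerb: from here up to 18 mm height at rail x = -16 mm (45 degrees), then steeper (63 degrees) to the kerb's top edge, 50 mm high at x = 0. The board pushed squarely against it from behind, low down, rides up it and leans on the top edge.
- deck (a point): Point on the deck behind the kerb, rail x = 35 mm, mid-length. The deck is 40 mm above the counter; it is bare from rail x = 4 to 65 mm; from 65 to 165 mm lie two pan covers with black grips up to 53 mm above the counter.
- board_center (a point): Centre of the small white plastic cutting board, 100 mm (its x) by 140 mm (its y) by 10 mm thick, with four black rubber feet on one face. z points out of the face with the feet: up at the start, when the board lies plain face down before the cove, a long side towards the kerb (x axis within 17 degrees of the rail's). Turned over, z points down and the centre is 9 mm above the counter.
- board: The same board, 0.10 to 0.19 kg; origin at the centre of its plain face (opposite the feet), 5 mm from board_center; axes the same. Feet: 14 mm across, 4 mm high, centred at x = +-38, y = +-58 mm.
- board_near (a point): Mid-point of the board's long side that faces the robot at the start (board x = -50 mm), half-way through its thickness; axes as the board's.
- board_far (a point): Mid-point of the board's long side that faces the kerb at the start (board x = +50 mm), half-way through its thickness.
- board_left (a point): Mid-point of the board's short side at board y = +70 mm, half-way through its thickness.
- board_right (a point): Mid-point of the board's short side at board y = -70 mm, half-way through its thickness.
- squeeze: Bystander: round yellow squeeze bottle with a grey cap, 54 mm across, 170 mm tall, standing on the counter. Origin: centre of its underside.
- cups: Bystander: stack of paper cups, 64 mm across, 95 mm tall, standing on the counter. Origin: centre of its underside.
- mug: Bystander: white china cup without handle, 64 mm across, 85 mm tall, standing on the counter. Origin: centre of its underside.
- jar: Bystander: glass jar with a steel cap, 60 mm across, 85 mm tall, standing on the counter. Origin: centre of its underside.
- shaker: Bystander: closed aluminium shaker can, 48 mm across, 75 mm tall, standing on the rail's deck near its left end. Origin: centre of its underside.
- ramekin: Bystander: small white china pot, 60 mm across, 45 mm tall, standing on the rail's deck near its right end. Origin: centre of its underside.
Things that resemble listed ones, but are neither listed nor needed, are in the scene too. Leave any green look-alike of the board alone.

How it is judged:
On the way:
1. the board is tipped up more than 40 degrees, leaning on the kerb or cove, its robot-side edge still down (angle between board_center's own z axis and vertical between 0.7 and 1.7 rad and height (world z) of board_near below 0.035 m and contact force between board and rail above 0.05 N), for 0.2 s.
At the end, for the whole second after the job is handed in: The board lies still on the counter on its feet (feet side down, within 5 degrees of level, its centre 4 to 16 mm above the counter) (angle between board_center's own z axis and vertical above 3.05 rad and height (world z) of board_center between 0.004 and 0.016 m and linear speed of board below 0.02 m/s); the robot touches nothing.
It fails at once if the board is lifted clear of the counter (all four sides' mid-points more than 35 mm up) (height (world z) of each of board_near, board_far, board_left, board_right above 0.035 m).
It fails at once if a bystander is moved more than 30 mm or knocked over (distance of any of squeeze, cups, mug, jar, shaker, ramekin from where it was at the start of the episode above 0.03 m or angle between any of squeeze, cups, mug, jar, shaker, ramekin's own z axis and vertical above 0.5 rad).
It also fails if it takes over 64 s, if anything falls off the work surface, if the arm or the gripper's body presses on something with over 40 N, if the wrist force passes 120 N, or if a joint passes its speed limit or range.

### The arm

A 6-joint arm with a two-finger parallel gripper is mounted at the origin on the work surface. World frame = base frame: x ahead of the robot, y to its left, z up, the work surface at z = 0. Lengths are in m, angles in rad, forces in N, time in s.
With the tool pointing down it reaches from about 0.25 to 0.725 m from the base axis. Payload 9.7 kg.
Tool frame: the origin (TCP) lies on the centre line of the jaws, within the pads' length; the fingertips stand 8 mm ahead of it and the grasp point (between the pads) lies 11 mm behind it; z points along the fingers, y is the direction in which the jaws open and shut (so a half turn about z gives the same grasp; the last joint's range is limited). The gripper opens to 85 mm and grips with 20 to 120 N. Pads are 22 mm wide; open, the fingers measure 114 mm over their backs; the gripper's body (76 mm by 85 mm) begins 54 mm behind the grasp point. The pads swing forward as they close: fully open they stand 13 mm farther back than shut.
Start: joints at [1.165, 0.087, 0.176, 1.66, 0, 1.571], TCP at [0.217, 0.505, 0.239] pointing down, gripper open.
Joint ranges: [-3.13, 3.13], [-0.85, 1.81], [-1.15, 1.24], [-2.2, 2.28], [-1.44, 1.52], [-3.14, 3.14]. Speed limits (rad/s): [2.22, 2.22, 2.57, 3.14, 3.14, 3.14].

### API

Orientations are given as a unit quaternion [w, x, y, z].
In Python, from plant import arm gives the robot as it stands.
- The arm moves only by the tool jog_arm, never from a script. Its argument "targets" is a list of rows, each an object with "offset": the shift along the tool's x, y, z in cm, a list of three; "turn": the turn about the tool's z in degrees. In form: [{"offset": [tx, ty, tz], "turn": turn}, ...]. A call has 1 to 10 rows; each row is the pose to reach, as a shift and turn from the pose commanded when the call began, along the tool's axes at that moment; what a row does not reach only later rows make up. A row lasts 1/8 s, in which the tool goes at most 62.5 mm and 10.7 degrees, less where a joint would pass 70% of its speed; a pose out of reach is approached as far as the arm can. A call with a gripper value outside its range is refused whole. "grip" is the opening, from 0 (shut) to 1 (fully open), set as the call begins (left out, the last holds). The fingers move at their own pace and stop on an object; the grip force is fixed at half the most. Time passes only in rows, so rows that repeat a pose let the fingers close. It gives the time, the measured TCP pose, the force and the opening at its end, in the units of the state.
- arm.get_state(): the state, without advancing time (a new reading comes with each control period).
- arm.capture(name): name is "side" or "top"; returns a dict with "color" (480x640x3 uint8, red, green, blue), "fovy" (degrees; the focal length in pixels is half the picture's height over the tangent of half this angle, whatever the lens; pixels are square), "cx", "cy" (the principal point, pixels), "world_from_camera" (4x4, takes a point from camera to world coordinates). Camera axes: x right, y up, looking along -z (the intrinsics and any distortion apply to the point x, -y, -z); pixel columns grow to the right and rows downward; lengths in m; the calibration is good to about 2 mm. A picture is of the moment at which its call begins. There is no depth.
- arm.close_job(): hands the job in, once; it reports no verdict.
The state is a dict: "time_s": time; "q": joint angles; "joint_velocities": joint speeds; "effort": joint torques, N m; "eef_pos": TCP position; "ee_rot": TCP orientation; "force": force on the tool from outside, world axes, zero at the start; "wrist_torque": the same for the moment, N m; "grip_width": finger opening in m.
Only numpy, scipy, OpenCV 4.12 (cv2) and the standard library are available. Lean on these libraries where they do the work, as an engineer would, in place of code of your own. Each camera call takes 0.05 s, during which the arm holds its last target. There are 200 camera calls.

## Working session

There is one attempt and no reset: what is moved stays moved. The work goes in short steps, Python scripts to look and compute and a tool call to move; the robot and the scene stay as the last step left them, time stands still between calls to the robot, and variables do not carry over. Pictures are saved under pics/ and viewed, about 8 in all and at most 12, crops included, and the job is handed in when it is done.

Besides the shell and the picture viewer there is one more tool, called after "Call:" as name(argument=value, ...), one argument or row to a line, values as JSON. jog_arm: Moves the arm, as the interface text tells. Its arguments: {"type":"object","properties":{"targets":{"type":"array","items":{"type":"object","properties":{"offset":{"type":"array","items":{"type":"number"}},"turn":{"type":"number"}}}},"grip":{"type":"number"}},"required":["targets"]}

```bash
mkdir -p pics
cat > h.py <<'E'
import numpy as np,cv2
from plant import arm
def snap(n,f):
    c=arm.capture(n); cv2.imwrite(f'pics/{f}.png',c['color'][:,:,::-1]); np.save(f'pics/{f}.npy',{k:c[k] for k in c if k!='color'},allow_pickle=True); return c
def load(f): return np.load(f'pics/{f}.npy',allow_pickle=True).item()
def K(c):
    F=240/np.tan(np.radians(c['fovy'])/2); return F
def px2w(c,u,v,z):
    F=K(c);T=np.array(c['world_from_camera']);d=T[:3,:3]@np.array([(u-c['cx'])/F,-(v-c['cy'])/F,-1]);o=T[:3,3]
    return o+d*(z-o[2])/d[2]
def w2px(c,p):
    F=K(c);T=np.array(c['world_from_camera']);q=T[:3,:3].T@(np.array(p)-T[:3,3])
    return c['cx']+F*q[0]/-q[2], c['cy']-F*q[1]/-q[2]
E
python3 - <<'E'
from h import *
for n in('top','side'):
    c=snap(n,n+'0'); print({k:np.round(c[k],3).tolist() if k!='color' else 0 for k in c})
print(arm.get_state())
E
```

```text
{'color': 0, 'fovy': 51.735, 'cx': 309.516, 'cy': 231.089, 'world_from_camera': [[-0.026, 0.981, -0.192, 0.378], [-0.999, -0.031, -0.024, 0.031], [-0.03, 0.191, 0.981, 0.973], [0.0, 0.0, 0.0, 1.0]]}
{'color': 0, 'fovy': 49.036, 'cx': 320.366, 'cy': 243.785, 'world_from_camera': [[0.902, 0.212, -0.375, 0.141], [-0.431, 0.438, -0.789, -0.791], [-0.003, 0.874, 0.487, 0.594], [0.0, 0.0, 0.0, 1.0]]}
{'time_s': 0.1, 'q': array([ 1.16496606e+00,  8.73702523e-02,  1.75230832e-01,  1.65979242e+00,
       -1.62443723e-05,  1.57081158e+00]), 'joint_velocities': array([-0.00069002, -0.00061563,  0.0020711 ,  0.00078362,  0.0014654 ,
       -0.00097523]), 'effort': array([-1.42506957e-03, -5.21557581e+01,  4.65655482e+01,  1.60140346e-02,
       -5.86264264e-05,  1.13817830e-06]), 'eef_pos': array([0.21705921, 0.50515018, 0.23868206]), 'ee_rot': array([-1.06457408e-04,  2.01532942e-01,  9.79481572e-01, -5.57744599e-04]), 'force': array([-0.41688883, -0.00703473, -0.76547093]), 'wrist_torque': array([0.01969879, 0.0403785 , 0.01485048]), 'grip_width': 0.08556698203759706}
```

View pics/top0.png

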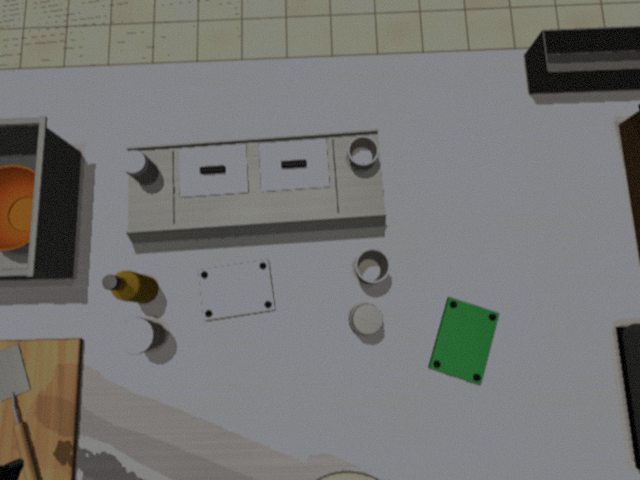

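View pics/side0.png

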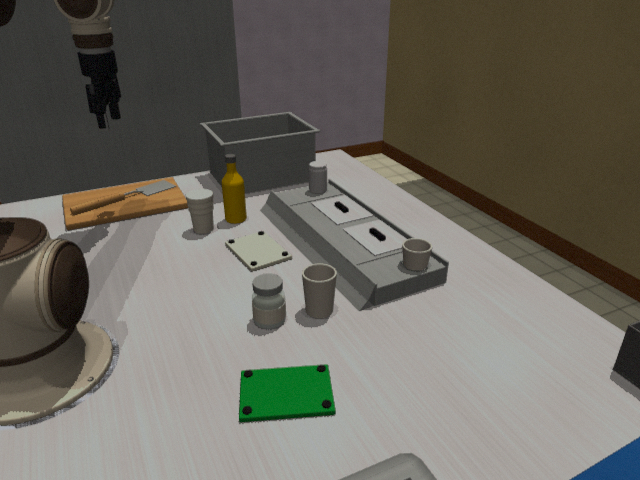

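The top view shows the white board with its feet at about (204,274), (263,266), (268,304) and (208,313). The kerb front runs from (128,235) to (385,218). The mug and jar stand to its right, the squeeze bottle and cups to its left.

Run:
```python
from h import *
for n in('top0','side0'):
    c=load(n); print(n)
    F={'top0':[(204.5,274),(263.5,266),(268,304),(208.5,313)],'side0':[(232,241),(262,234),(285,254),(254,264)]}[n]
    P=np.array([px2w(c,u,v,.013) for u,v in F]); print(P.round(4),P.mean(0).round(4))
    for i in range(4): 
        d=P[(i+1)%4]-P[i]; print(np.linalg.norm(d).round(4),np.degrees(np.arctan2(d[1],d[0])).round(1))
c=load('top0')
a,b=px2w(c,128.5,235,.05),px2w(c,385,217.5,.05); print('kerbtop',a,b,np.linalg.norm(a-b))
a,b=px2w(c,129,242,0),px2w(c,386,226,0); print('foot',a,b,np.linalg.norm(a-b))
for n,u,v in(('mugtop',371,265),('jartop',368,318),('cupstop',137,334),('sqbase',148,290),('cupbase',160,337)): print(n,px2w(c,u,v,{'mugtop':.085,'jartop':.085,'cupstop':.095}.get(n,0)).round(3))
# edge image
im=cv2.imread('pics/top0.png'); im=im[205:335,100:400]; cv2.imwrite('pics/crop0.png',cv2.resize(im,None,fx=2.6,fy=2.6,interpolation=cv2.INTER_CUBIC))
```

```text
top0
[[0.4874 0.2624 0.013 ]
 [0.4997 0.1465 0.013 ]
 [0.4258 0.1384 0.013 ]
 [0.4118 0.2535 0.013 ]] [0.4561 0.2002 0.013 ]
0.1166 -83.9
0.0743 -173.7
0.116 96.9
0.0761 6.7
side0
[[0.4122 0.2523 0.013 ]
 [0.4859 0.2545 0.013 ]
 [0.4993 0.1443 0.013 ]
 [0.424  0.1338 0.013 ]] [0.4554 0.1962 0.013 ]
0.0738 1.7
0.111 -83.1
0.076 -172.1
0.119 95.7
kerbtop [0.5625299  0.40142941 0.05      ] [ 0.58086723 -0.09058904  0.05      ] 0.4923600374846817
foot [0.55808221 0.41983091 0.        ] [ 0.57439488 -0.09819755  0.        ] 0.5182852421974947
mugtop [ 0.487 -0.056  0.085]
jartop [ 0.393 -0.046  0.085]
cupstop [0.376 0.36  0.095]
sqbase [0.46  0.378 0.   ]
cupbase [0.369 0.351 0.   ]
```

View pics/crop0.png

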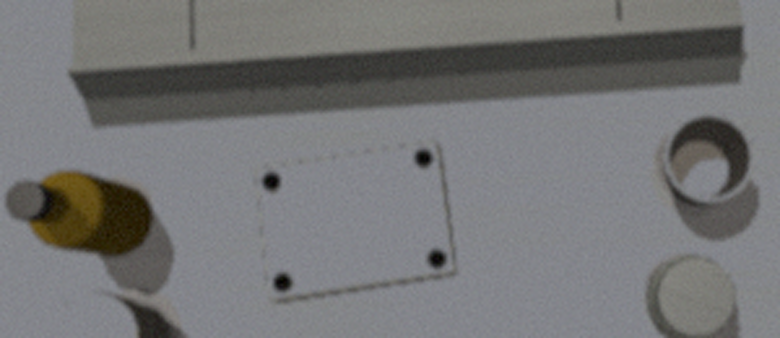

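The crop shows the kerb top edge from (72,72) to (742,27) and the cove foot from (95,126) to (742,80), both in crop pixels.

Run:
```python
from h import *
c=load('top0')
for n,p,q,z in(('top',(72,72),(742,27),.05),('foot',(95,126),(742,80),0)):
    a,b=[px2w(c,u/2.6+100,v/2.6+205,z) for u,v in(p,q)]; d=b-a; print(n,a.round(4),b.round(4),np.linalg.norm(d),'rail yaw',np.degrees(np.arctan2(d[1],d[0]))+90)
```

```text
top [0.5671 0.4032 0.05  ] [ 0.585  -0.0915  0.05  ] 0.49506891848659224 rail yaw 2.0680381784806627
foot [0.5342 0.4035 0.    ] [ 0.5546 -0.0959  0.    ] 0.49977500241737544 rail yaw 2.337666834395762
```

```bash
cat >> h.py <<'E'
from scipy.spatial.transform import Rotation as Ro
def go(x,y,z,yaw=None):
    s=arm.get_state(); q=s['ee_rot']; R=Ro.from_quat([q[1],q[2],q[3],q[0]]).as_matrix()
    cy=np.degrees(np.arctan2(R[1,0],R[0,0]))
    o=R.T@(np.array([x,y,z])-s['eef_pos'])*100
    print('t',round(s['time_s'],2),'pos',s['eef_pos'].round(4),'yaw',cy.round(2),'F',s['force'].round(1),'offset',o.round(2),'turn',None if yaw is None else round(-((yaw-cy+180)%360-180),2))
E
python3 -c "
from h import *
go(.375,.195,.239,182.2)"
```

```text
t 0.1 pos [0.2171 0.5052 0.2387] yaw 156.75 F [-0.4 -0.  -0.8] offset [-2.676e+01 -2.226e+01 -1.000e-02] turn -25.45
```

Call:
jog_arm(
  targets=[
    {"offset": [-26.8, -22.3, 0], "turn": -25.4},
    {"offset": [-26.8, -22.3, 0], "turn": -25.4},
    {"offset": [-26.8, -22.3, 0], "turn": -25.4},
    {"offset": [-26.8, -22.3, 0], "turn": -25.4},
    {"offset": [-26.8, -22.3, 0], "turn": -25.4},
    {"offset": [-26.8, -22.3, 0], "turn": -25.4},
    {"offset": [-26.8, -22.3, 0], "turn": -25.4},
    {"offset": [-26.8, -22.3, 0], "turn": -25.4},
    {"offset": [-26.8, -22.3, 0], "turn": -25.4},
  ],
  grip=0.6,
)

```text
time_s: 1.23
eef_pos: [0.3749, 0.1955, 0.2391]
ee_rot: [-0.0, -0.02, 1.0, -0.0]
force: [-0.1, 0.1, -0.0]
grip_width: 0.0513
```

```bash
python3 -c "
from h import *
go(.375,.195,.025,182.2)
print(arm.get_state()['grip_width'])"
```

```text
t 1.23 pos [0.3749 0.1955 0.2391] yaw -177.76 F [-0.1  0.1 -0. ] offset [-2.000e-02 -5.000e-02  2.141e+01] turn 0.04
0.051264271374410475
```

Call:
jog_arm(
  targets=[
    {"offset": [0, 0, 6], "turn": 0},
    {"offset": [0, 0, 12], "turn": 0},
    {"offset": [0, 0, 17], "turn": 0},
    {"offset": [0, 0, 21], "turn": 0},
    {"offset": [0, 0, 22.4], "turn": 0},
    {"offset": [0, 0, 22.6], "turn": 0},
    {"offset": [0, 0, 22.6], "turn": 0},
  ],
)

```text
time_s: 2.1
eef_pos: [0.3761, 0.1953, 0.0148]
ee_rot: [0.001, -0.019, 1.0, 0.0]
force: [0.8, -0.8, 0.3]
grip_width: 0.0515
```

Call:
jog_arm(
  targets=[
    {"offset": [0, 0, 0.1], "turn": 0},
    {"offset": [0, 0, 0.2], "turn": 0},
    {"offset": [0, 0, 0.2], "turn": 0},
  ],
)

```text
time_s: 2.48
eef_pos: [0.3754, 0.1947, 0.0115]
ee_rot: [0.0, -0.019, 1.0, 0.0]
force: [-0.8, 0.6, 0.2]
grip_width: 0.0512
```

Run:
```python
from h import *
go(.375,.195,.01)
snap('side','side1'); im=cv2.imread('pics/side1.png')[150:300,140:340]; cv2.imwrite('pics/s1c.png',cv2.resize(im,None,fx=4,fy=4,interpolation=2))
```

```text
t 2.48 pos [0.3754 0.1947 0.0115] yaw -177.86 F [-0.8  0.6  0.2] offset [0.04 0.03 0.15] turn None
```

View pics/s1c.png

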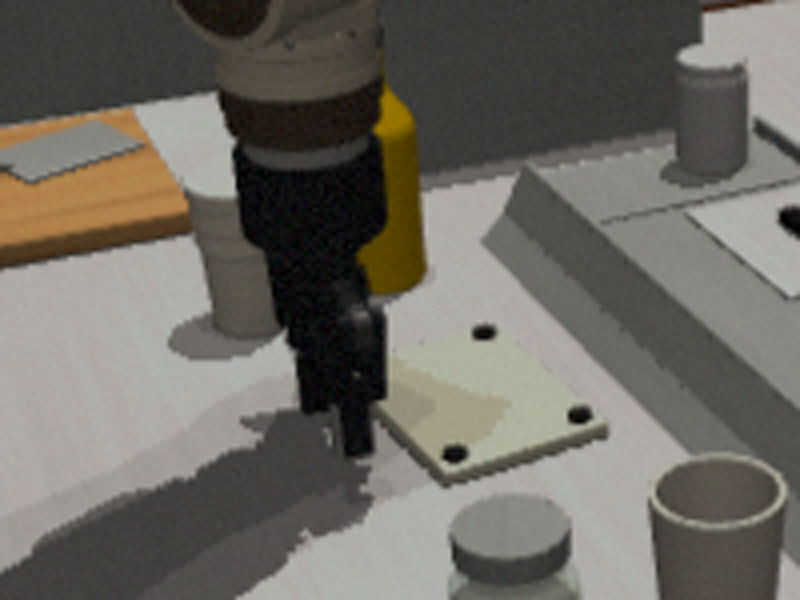

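The open fingers stand just on the robot side of the board, with the tips close to the counter. I'll feel for the counter.

Call:
jog_arm(
  targets=[
    {"offset": [0, 0, 0.1], "turn": 0},
    {"offset": [0, 0, 0.2], "turn": 0},
    {"offset": [0, 0, 0.2], "turn": 0},
  ],
)

```text
time_s: 2.9
eef_pos: [0.3752, 0.1946, 0.0092]
ee_rot: [-0.0, -0.019, 1.0, -0.0]
force: [-0.1, 0.4, 0.0]
grip_width: 0.051
```

Call:
jog_arm(
  targets=[
    {"offset": [0, 0, 0.1], "turn": 0},
    {"offset": [0, 0, 0.2], "turn": 0},
    {"offset": [0, 0, 0.2], "turn": 0},
  ],
)

```text
time_s: 3.28
eef_pos: [0.3753, 0.1946, 0.0072]
ee_rot: [-0.0, -0.019, 1.0, -0.0]
force: [-0.3, -0.0, -0.7]
grip_width: 0.0514
```

Call:
jog_arm(
  targets=[
    {"offset": [0, 0, 0.1], "turn": 0},
    {"offset": [0, 0, 0.2], "turn": 0},
    {"offset": [0, 0, 0.2], "turn": 0},
  ],
)

```text
time_s: 3.65
eef_pos: [0.3753, 0.1946, 0.0052]
ee_rot: [-0.0, -0.019, 1.0, -0.0]
force: [0.8, -0.4, 0.6]
grip_width: 0.0514
```

Call:
jog_arm(
  targets=[
    {"offset": [0, 0, 0.1], "turn": 0},
    {"offset": [0, 0, 0.2], "turn": 0},
    {"offset": [0, 0, 0.2], "turn": 0},
  ],
)

```text
time_s: 4.03
eef_pos: [0.3754, 0.1947, 0.0047]
ee_rot: [0.0, -0.019, 1.0, 0.0]
force: [-6.4, -2.9, 16.2]
grip_width: 0.0513
```

Call:
jog_arm(
  targets=[
    {"offset": [0, 0, -0.3], "turn": 0},
    {"offset": [-1, 0, -0.3], "turn": 0},
    {"offset": [-2, 0, -0.3], "turn": 0},
    {"offset": [-3, 0, -0.3], "turn": 0},
    {"offset": [-4, 0, -0.3], "turn": 0},
    {"offset": [-5, 0, -0.3], "turn": 0},
    {"offset": [-6, 0, -0.3], "turn": 0},
    {"offset": [-7, 0, -0.3], "turn": 0},
    {"offset": [-8, 0, -0.3], "turn": 0},
    {"offset": [-8, 0, -0.3], "turn": 0},
  ],
)

```text
time_s: 5.28
eef_pos: [0.4562, 0.1977, 0.0063]
ee_rot: [0.0, -0.019, 1.0, -0.0]
force: [0.3, -0.8, 0.5]
grip_width: 0.0514
```

Run:
```python
from h import *
go(.522,.2006,.0065)
snap('side','side2'); im=cv2.imread('pics/side2.png')[130:300,180:400]; cv2.imwrite('pics/s2c.png',cv2.resize(im,None,fx=3.5,fy=3.5,interpolation=2))
```

```text
t 5.28 pos [0.4562 0.1977 0.0063] yaw -177.87 F [ 0.3 -0.8  0.5] offset [-6.59  0.05 -0.01] turn None
```

View pics/s2c.png

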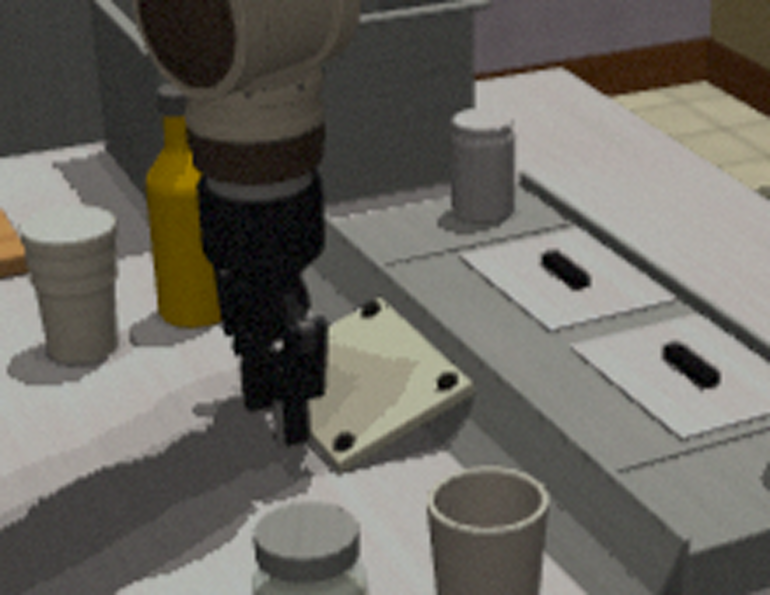

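The board is square to the kerb and its far edge is riding up the cove. I'll keep pushing.

Call:
jog_arm(
  targets=[
    {"offset": [-0.8, 0, 0], "turn": 0},
    {"offset": [-1.6, 0, 0], "turn": 0},
    {"offset": [-2.4, 0, 0], "turn": 0},
    {"offset": [-3.2, 0, 0], "turn": 0},
    {"offset": [-4, 0, 0], "turn": 0},
    {"offset": [-4.7, 0, 0], "turn": 0},
    {"offset": [-5.4, 0, 0], "turn": 0},
    {"offset": [-6, 0, 0], "turn": 0},
    {"offset": [-6.4, 0, 0], "turn": 0},
    {"offset": [-6.4, 0, 0], "turn": 0},
  ],
)

```text
time_s: 6.58
eef_pos: [0.5196, 0.2001, 0.0064]
ee_rot: [0.0, -0.019, 1.0, 0.0]
force: [-1.0, -0.8, 0.1]
grip_width: 0.0516
```

Run:
```python
from h import *
go(.522,.2006,.0065)
snap('side','side3'); im=cv2.imread('pics/side3.png')[120:290,220:440]; cv2.imwrite('pics/s3c.png',cv2.resize(im,None,fx=3.5,fy=3.5,interpolation=2))
```

```text
t 6.58 pos [0.5196 0.2001 0.0064] yaw -177.86 F [-1.  -0.8  0.1] offset [-0.24  0.04 -0.01] turn None
```

View pics/s3c.png

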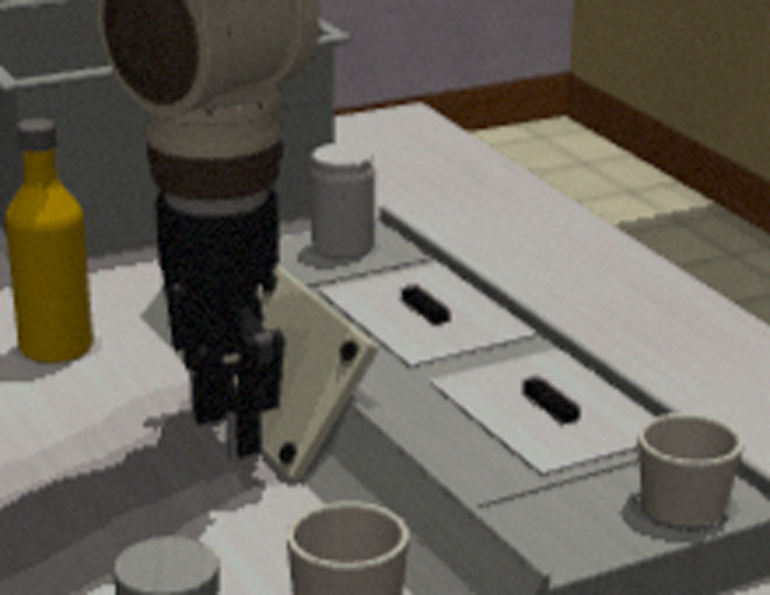

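The board leans at roughly 55°. I'll push slightly more, hold, then back off and see whether it stays.

Call:
jog_arm(
  targets=[
    {"offset": [-0.2, 0, 0], "turn": 0},
    {"offset": [-0.4, 0, 0], "turn": 0},
    {"offset": [-0.4, 0, 0], "turn": 0},
    {"offset": [-0.4, 0, 0], "turn": 0},
    {"offset": [0, 0, 0], "turn": 0},
    {"offset": [0.5, 0, 0], "turn": 0},
    {"offset": [1, 0, 0], "turn": 0},
    {"offset": [1.5, 0, 0], "turn": 0},
    {"offset": [1.5, 0, 0], "turn": 0},
  ],
)

```text
time_s: 7.75
eef_pos: [0.5039, 0.1995, 0.0064]
ee_rot: [0.0, -0.019, 1.0, 0.0]
force: [0.8, 0.9, 0.4]
grip_width: 0.0514
```

Run:
```python
from h import *
go(.522,.2006,.0065)
snap('side','side4'); im=cv2.imread('pics/side4.png')[120:290,220:440]; a=cv2.resize(im,None,fx=3.5,fy=3.5,interpolation=2); cv2.imwrite('pics/s4c.png',a)
```

```text
t 7.75 pos [0.5039 0.1995 0.0064] yaw -177.84 F [0.8 0.9 0.4] offset [-1.81  0.04 -0.01] turn None
```

View pics/s4c.png

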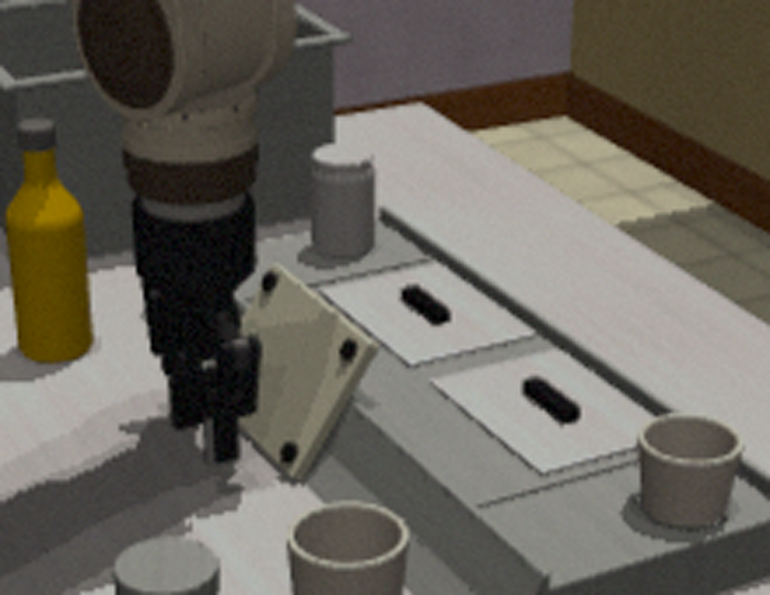

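It leans on its own with the fingers clear, and all four feet are visible. Now I go up, over and down behind its upper edge.

Call:
jog_arm(
  targets=[
    {"offset": [2, 0, 0], "turn": 0},
    {"offset": [4, 0, 0], "turn": 0},
    {"offset": [4, 0, -5], "turn": 0},
    {"offset": [4, 0, -10], "turn": 0},
    {"offset": [4, 0, -15], "turn": 0},
    {"offset": [4, 0, -18], "turn": 0},
    {"offset": [4, 0, -18], "turn": 0},
    {"offset": [0, 0, -18], "turn": 0},
    {"offset": [-4, 0, -18], "turn": 0},
    {"offset": [-8, 0, -18], "turn": 0},
  ],
)

```text
time_s: 9.05
eef_pos: [0.5852, 0.2024, 0.1849]
ee_rot: [-0.001, -0.019, 1.0, -0.0]
force: [0.2, -0.4, 0.5]
grip_width: 0.051
```

Call:
jog_arm(
  targets=[
    {"offset": [-2, 0, 0], "turn": 0},
    {"offset": [-3.7, 0, 0], "turn": 0},
    {"offset": [-3.7, 0, 0], "turn": 0},
    {"offset": [-3.7, 0, 4], "turn": 0},
    {"offset": [-3.7, 0, 8], "turn": 0},
    {"offset": [-3.7, 0, 11], "turn": 0},
    {"offset": [-3.7, 0, 12.4], "turn": 0},
    {"offset": [-3.7, 0, 12.4], "turn": 0},
  ],
)

```text
time_s: 10.05
eef_pos: [0.6204, 0.2038, 0.0617]
ee_rot: [-0.001, -0.019, 1.0, -0.0]
force: [-0.7, -0.2, 0.3]
grip_width: 0.0512
```

Run:
```python
from h import *
go(.622,.2036,.062,182.2)
snap('side','side5'); im=cv2.imread('pics/side5.png')[120:290,220:440]; a=cv2.resize(im,None,fx=3.5,fy=3.5,interpolation=2); cv2.imwrite('pics/s5c.png',a)
```

```text
t 10.05 pos [0.6204 0.2038 0.0617] yaw -177.84 F [-0.7 -0.2  0.3] offset [-0.16 -0.02 -0.03] turn -0.04
```

View pics/s5c.png

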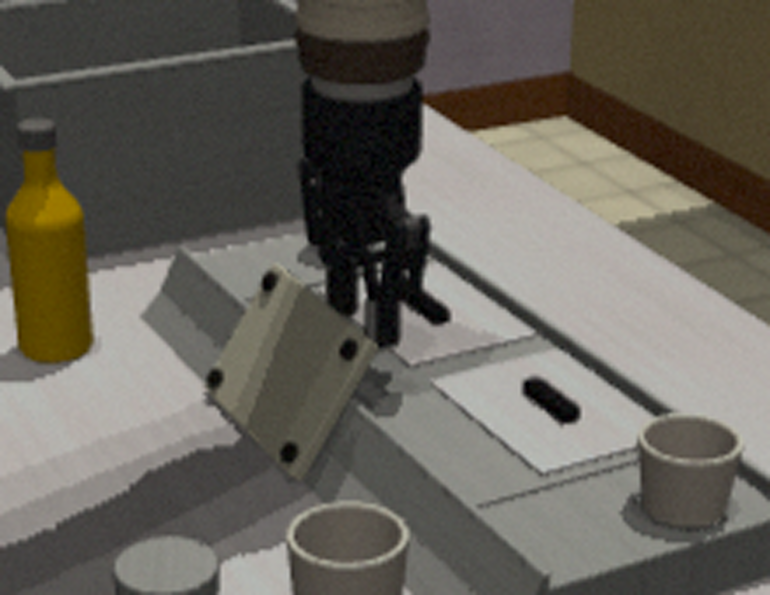

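The fingers are behind the board's upper edge, over the bare deck. I'll pull towards the robot.

Call:
jog_arm(
  targets=[
    {"offset": [0.9, 0, 0], "turn": 0},
    {"offset": [1.8, 0, 0], "turn": 0},
    {"offset": [2.7, 0, 0], "turn": 0},
    {"offset": [3.6, 0, 0], "turn": 0},
    {"offset": [4.5, 0, 0], "turn": 0},
    {"offset": [5.4, 0, 0], "turn": 0},
    {"offset": [6.3, 0, 0], "turn": 0},
    {"offset": [7.2, 0, 0], "turn": 0},
    {"offset": [8, 0, 0], "turn": 0},
    {"offset": [8, 0, 0], "turn": 0},
  ],
)

```text
time_s: 11.35
eef_pos: [0.5404, 0.2008, 0.0622]
ee_rot: [-0.0, -0.019, 1.0, -0.0]
force: [-0.3, 0.2, -0.1]
grip_width: 0.0509
```

Run:
```python
from h import *
go(.622,.2036,.062,182.2)
snap('side','side6'); im=cv2.imread('pics/side6.png')[120:290,180:400]; a=cv2.resize(im,None,fx=3.5,fy=3.5,interpolation=2); cv2.imwrite('pics/s6c.png',a)
```

```text
t 11.35 pos [0.5404 0.2008 0.0622] yaw -177.84 F [-0.3  0.2 -0.1] offset [-8.16 -0.03  0.01] turn -0.04
```

View pics/s6c.png

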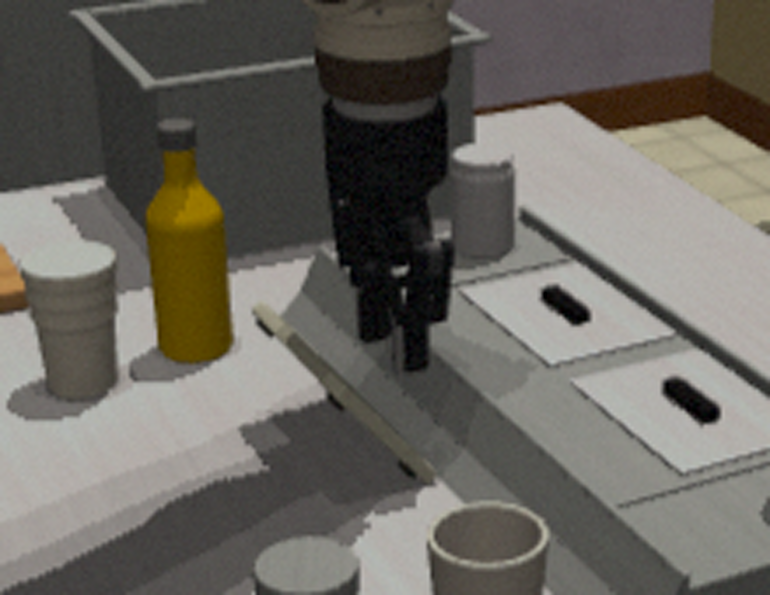

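The board is caught mid-fall, almost edge-on, feet side towards the robot. I'll raise the arm and look again.

Call:
jog_arm(
  targets=[
    {"offset": [0, 0, 0], "turn": 0},
    {"offset": [0, 0, 0], "turn": 0},
    {"offset": [0, 0, 0], "turn": 0},
    {"offset": [0, 0, -4], "turn": 0},
    {"offset": [0, 0, -9], "turn": 0},
    {"offset": [0, 0, -14], "turn": 0},
    {"offset": [0, 0, -14], "turn": 0},
  ],
)

```text
time_s: 12.28
eef_pos: [0.5427, 0.2014, 0.2067]
ee_rot: [0.003, -0.019, 1.0, 0.001]
force: [0.7, 0.5, 0.3]
grip_width: 0.0511
```

Run:
```python
from h import *
go(.622,.2036,.062,182.2)
snap('side','side7'); im=cv2.imread('pics/side7.png')[150:290,180:380]; a=cv2.resize(im,None,fx=4,fy=4,interpolation=2); cv2.imwrite('pics/s7c.png',a)
```

```text
t 12.28 pos [0.5427 0.2014 0.2067] yaw -177.85 F [0.7 0.5 0.3] offset [-7.83 -0.11 14.53] turn -0.05
```

View pics/s7c.png

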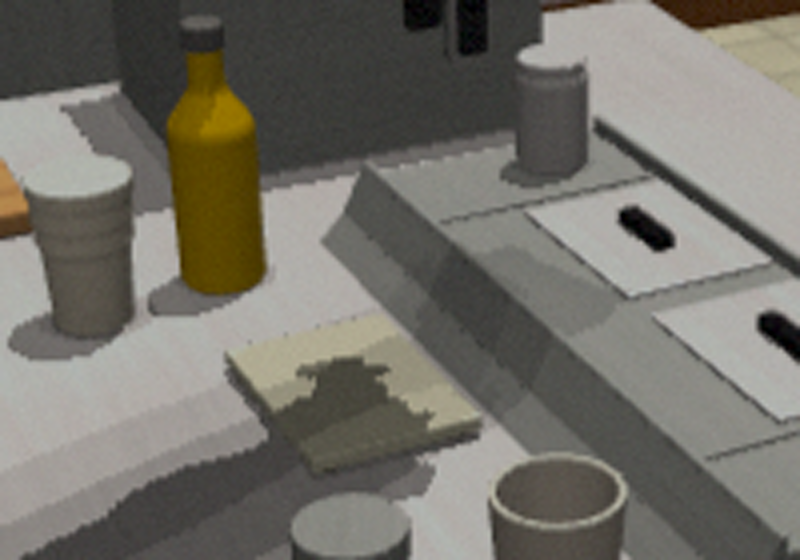

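Call:
jog_arm(
  targets=[
    {"offset": [0, 0, -3], "turn": 0},
    {"offset": [0, 0, -3], "turn": 0},
    {"offset": [0, 0, -3], "turn": 0},
    {"offset": [0, 0, -3], "turn": 0},
  ],
)

```text
time_s: 12.82
eef_pos: [0.5408, 0.2007, 0.2307]
ee_rot: [-0.001, -0.019, 1.0, -0.0]
force: [-0.5, -0.3, 0.1]
grip_width: 0.0509
```

Run:
```python
from h import *
c=load('side7')
P=np.array([px2w(c,u/4+180,v/4+150,.014) for u,v in((227,355),(315,468),(480,422),(385,318))]);print(P.round(4),P.mean(0))
for i in range(4): print(np.linalg.norm(P[(i+1)%4]-P[i]).round(4))
snap('side','side8'); im=cv2.imread('pics/side8.png')[215:285,225:315]; a=cv2.resize(im,None,fx=8,fy=8,interpolation=2); cv2.imwrite('pics/s8c.png',a)
d=cv2.imread('pics/side7.png').astype(int)-cv2.imread('pics/side8.png'); print(np.abs(d[230:270,235:302]).mean())
b=cv2.absdiff(cv2.imread('pics/side0.png'),cv2.imread('pics/side8.png')).max(2)
for n,(x0,x1,y0,y1) in dict(cups=(190,212,195,230),sq=(222,246,160,220),mug=(305,335,270,312),jar=(253,285,280,322),shaker=(310,326,165,190),ram=(404,430,243,270)).items(): print(n,b[y0:y1,x0:x1].mean())
```

```text
[[0.4248 0.2561 0.014 ]
 [0.4285 0.1164 0.014 ]
 [0.5257 0.1224 0.014 ]
 [0.5237 0.2594 0.014 ]] [0.47569676 0.18854844 0.014     ]
0.1398
0.0973
0.137
0.099
5.595646766169154
cups 6.411688311688311
sq 5.656944444444444
mug 5.7976190476190474
jar 6.28125
shaker 5.82
ram 5.576923076923077
```

View pics/s8c.png

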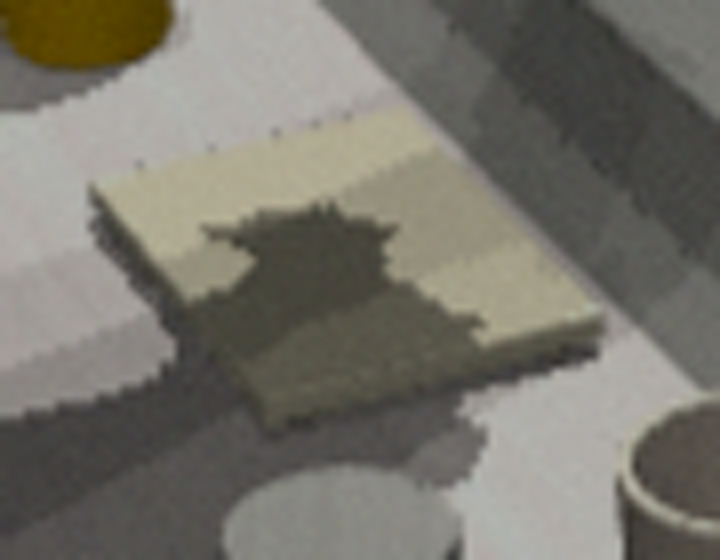

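The board lies flat, plain face up. Its outline measures about 139 x 98 mm at 14 mm height, and it is clear of the cove foot. The other things haven't moved, so I'm handing in.

```bash
python3 -c "
from plant import arm
print(arm.close_job())"
```

```text
the job is handed in; nothing more can be done
None
```

The board now lies flat on the counter on its feet, and the job is handed in. It finished at about 13 s of the 64 s allowed, and no verdict was reported.

- **Tipping up:** I pushed the board squarely against the kerb with two low, open fingertips until it leaned at roughly 55°. It stayed leaning by itself after the fingers backed off.
- **Tipping over:** I reached over behind its upper edge and pulled it past vertical towards the robot, and it fell onto its feet. It was never gripped or lifted.
- **Last checks:**
  - The plain face is up, and the outline measures about 139 x 98 mm at the expected 14 mm height, so it is level to within what the pictures show.
  - Its kerb-side edge is about 15 mm clear of the cove foot.
  - The picture areas of all six bystanders match the first picture, apart from camera noise.
  - The gripper is about 0.2 m above the board and touches nothing.

No check failed or disagreed. I judged the lean angle by eye and never measured the contact force on the rail, so the first requirement is not confirmed by numbers.

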